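# Space and press the last tile of a plaque

### The arm

A 7-joint arm with a two-finger parallel gripper is mounted at the origin on the work surface. World frame = base frame: x ahead of the robot, y to its left, z up, the work surface at z = 0. Lengths are in m, angles in rad, forces in N, time in s.
With the tool pointing down it reaches from about 0.425 to 0.95 m from the base axis. Payload 4.7 kg.
Tool frame: the origin (TCP) lies on the front face of the gripper's body, between the roots of the fingers; the fingertips stand 70 mm ahead of it and the grasp point (between the pads) lies 51 mm ahead of it (tcp_to_tips is the z of the fingertips in the tool frame, in m); z points along the fingers, y is the direction in which the jaws open and shut (so a half turn about z gives the same grasp; the last joint's range is limited). The gripper opens to 87 mm and grips with 3 to 60 N. Pads are 19 mm wide; open, the fingers measure 117 mm over their backs; the gripper's body (75 mm by 190 mm) begins 51 mm behind the grasp point.
Start: joints at [-1.302, 0.469, -0.049, 1.532, 0.024, 1.141, -0.082], TCP at [0.198, 0.645, 0.292] pointing down, gripper open.
Joint ranges: [-2.59, 2.59], [-0.33, 1.99], [-1.39, 1.29], [0.1, 2.45], [-1.04, 4.18], [0.21, 1.99], [-2.66, 2.66]. Speed limits (rad/s): [2.57, 2.57, 3.14, 3.14, 3.14, 3.14, 3.14].

### API

Orientations are given as a 3x3 rotation matrix whose columns are the frame's x, y, z axes.
In Python, from cell import read_state, get_image, get_calibration, close_job, tcp_to_tips gives the robot as it stands. The module is installed in compiled form; this text tells all that it offers.
- The arm moves only by the tool arm_command, never from a script. Its argument "series" is a list of rows, each a list of 4 numbers: the shift along the tool's x, y, z in cm, then the turn about the tool's z in rad. A call has 1 to 12 rows; each row is the pose to reach, as a shift and turn from the pose measured when the call began, along the tool's axes at that moment; what a row does not reach only later rows make up. A row lasts 1/10 s, in which the tool goes at most 50 mm and 8.59 degrees, less where a joint would pass 70% of its speed; a pose out of reach is approached as far as the arm can. A call with a gripper value outside its range is refused whole. "hand" is the finger opening in cm, from 0 to 8.7, set as the call begins (left out, the last holds). The fingers move at their own pace and stop on an object; "force" is the grip in N (left out, the last holds). Time passes only in rows, so rows that repeat a pose let the fingers close. It gives the time, the measured TCP pose, the force and the opening at its end, in the units of the state.
- read_state(): the state, without advancing time (a new reading comes with each control period).
- get_image(name): name is "side" or "top"; returns the picture (420x560x3 uint8, red, green, blue); there is no depth.
- get_calibration(name): a dict with "camera_matrix" (3x3 intrinsics, pixels), "dist" ([k1, k2, p1, p2, k3] as OpenCV has them; the pictures are not rectified), "R" (3x3) and "t" (3): a world point X has camera coordinates R X + t. Camera axes: x right, y down, z forward; pixel columns grow to the right and rows downward; lengths in m; the calibration is good to about 2 mm. A picture is of the moment at which its call begins. get_calibration takes no time and is no camera call.
- close_job(): hands the job in, once; it reports no verdict.
The state is a dict: "clock": time; "joint_pos": joint angles; "qd": joint speeds; "joint_torque": joint torques, N m; "ee_pos": TCP position; "tool_rot": TCP orientation; "ft_force": force on the tool from outside, world axes, zero at the start; "wrist_torque": the same for the moment, N m; "width": finger opening in m.
Only numpy, scipy, OpenCV 4.12 (cv2) and the standard library are available. Lean on these libraries where they do the work, as an engineer would, in place of code of your own. Each camera call takes 0.05 s, during which the arm holds its last target.

### The job

Three ceramic tiles are being laid in a row on a plywood plaque; the yellow and the white one are already set and the blue one is still loose. Stand the orange spacer blade-down and fully home in the middle of the joint that is wide enough for it (the open one beside the blue tile; do not push it onto the white tile of the tight joint) and let go of it, then push the blue tile square up against it, keeping it flat on the board and in line with the row, so that the spacer is nipped flush between the blue and the yellow tile. Finish while still holding the blue tile pressed there with the fingers, not touching the spacer, and leave the paint jar, the cup and the brush alone.

Things in the scene. Friction and masses are not known exactly. Their poses are not given: they have to be found in the camera images.
- board: Plywood plaque board, fixed to the table, 150 mm (its x) by 370 mm (its y) by 9 mm thick; origin at the centre of its underside, z up. The row of tiles runs along its y axis; the joints run along its x axis.
- middle_tile_center (a point): Centre (half-way up) of the yellow tile, set fast at the middle of the board: 90 x 90 mm, 14 mm thick; its underside is on the board's top, so its top is 23 mm above the table. Axes as the board's.
- border_tile_center (a point): Centre of the white tile, set fast at one end of the row (either the board's +y or -y end): 90 mm along the board's x by 112 mm along its y, 14 mm thick. The joint between it and the yellow tile is only 2 to 6 mm wide, too tight for the spacer.
- loose_tile_center (a point): Centre (half-way up) of the loose blue tile, lying on the board at the other end of the row: 90 x 90 mm, 14 mm thick, about 0.24 kg, its axes nearly along the board's. Between it and the yellow tile is the open joint, 13 to 17 mm wide at its middle and possibly slightly tapered. It slides easily on the board; its outer edge (away from the yellow tile) is free to be pushed by fingertips. The board's top reaches 30 mm or more beyond that edge.
- spacer_center (a point): Centre (half-way up, 28 mm above its foot) of the orange spacer, which stands upright on the table on its blade beside the board. Blade: 60 mm (its x) by 8 mm thick (its y), from the foot to 20 mm up. Grip tab above it: 36 mm (x) by 12 mm (y), from 20 mm to 56 mm up. z up, 45 g. With its blade standing on the board in the joint, the tiles' tops are 14 mm above its foot.
- spacer_foot (a point): Centre of the underside of the spacer's blade, axes as the spacer's.
- jar_center (a point): Bystander: centre of a glass paint jar with red label, 54 mm across, 65 mm tall, standing on the table on the opposite side of the board from the spacer.
- cup_center (a point): Bystander: centre of an empty white plastic cup, 66 mm across, 85 mm tall, standing beyond the board's far side.
- brush: Bystander: paintbrush lying on the table beyond the board's far side, 200 mm long along its x axis, up to 42 mm wide and 20 mm high; origin under its mid-length.
Mind the look-alikes: they are no part of the job. There is more than one size of the part that bears loose_tile_center; the job needs the smaller. What is shaped like the part that bears spacer_center but purple is not meant.

How it is judged:
On the way:
1. The spacer stands on its blade, fully down on the board, in the open joint between the yellow and the blue tile, and has been let go (x of spacer_foot in the frame of board between -0.02 and 0.02 m and z of spacer_foot in the frame of board below 0.0125 m and ((y of spacer_foot in the frame of board between 0.046 and 0.062 m and y of loose_tile_center in the frame of board between 0.09 and 0.13 m) or (y of spacer_foot in the frame of board between -0.062 and -0.046 m and y of loose_tile_center in the frame of board between -0.13 and -0.09 m)) and angle between the x axis of spacer_center and the x axis of board, either way round below 0.15 rad and angle between spacer_center's own z axis and vertical below 0.4 rad and contact force between the fingers and spacer below 0.05 N), for 0.2 s.
At the end, for the whole second after the job is handed in: Spacer upright, down on the board (3.5 mm), within 20 mm of mid-joint, nipped (over 1 N) between yellow and blue tile; blue tile flat, square within 0.04 rad, in line within 10 mm, centre 95.5-100 mm from the yellow one's; fingers press it over 1.5 N, clear of the spacer; at rest (x of spacer_foot in the frame of board between -0.02 and 0.02 m and z of spacer_foot in the frame of board below 0.0125 m and ((y of spacer_foot in the frame of board between 0.047 and 0.051 m and y of loose_tile_center in the frame of board between 0.0955 and 0.1 m) or (y of spacer_foot in the frame of board between -0.051 and -0.047 m and y of loose_tile_center in the frame of board between -0.1 and -0.0955 m)) and angle between the x axis of spacer_center and the x axis of board, either way round below 0.05 rad and angle between the x axis of loose_tile_center and the x axis of board, either way round below 0.04 rad and angle between spacer_center's own z axis and vertical below 0.12 rad and angle between loose_tile_center's own z axis and vertical below 0.04 rad and x of loose_tile_center in the frame of board between -0.01 and 0.01 m and z of loose_tile_center in the frame of board between 0.0135 and 0.0185 m and contact force between the fingers and spacer below 0.05 N and contact force between the fingers and loose_tile above 1.5 N and contact force between loose_tile and spacer above 1 N and contact force between spacer and middle_tile above 1 N and linear speed of loose_tile below 0.01 m/s); the arm keeps its last pose, push and grip.
It fails at once if The spacer is pressed onto the white tile (the tight joint) (contact force between spacer and border_tile above 1 N).
It fails at once if The blue tile is tipped up or lifted (angle between loose_tile_center's own z axis and vertical above 0.3 rad or z of loose_tile_center in the frame of board above 0.04 m).
It fails at once if The paint jar is disturbed (moved more than 20 mm) (distance of jar_center from where it was at the start of the episode above 0.02 m).
It fails at once if The cup is disturbed (moved more than 20 mm) (distance of cup_center from where it was at the start of the episode above 0.02 m).
It fails at once if The brush is disturbed (moved more than 20 mm) (distance of brush from where it was at the start of the episode above 0.02 m).
It also fails if it takes over 51 s, if anything falls off the work surface, if the arm or the gripper's body presses on something with over 40 N, if the wrist force passes 120 N, or if a joint passes its speed limit or range.

## Working session

There is one attempt and no reset: what is moved stays moved. The work goes in short steps, Python scripts to look and compute and a tool call to move; the robot and the scene stay as the last step left them, time stands still between calls to the robot, and variables do not carry over. Pictures are saved under pics/ and viewed, and the job is handed in when it is done.

Besides the shell and the picture viewer there is one more tool, called after "Request:" as a command line: name --pt "numbers of a row" for each row, then --argument value for the rest. arm_command: Moves the arm, as the interface text tells. Its arguments: {"type":"object","properties":{"series":{"type":"array","items":{"type":"array","items":{"type":"number"}}},"hand":{"type":"number"},"force":{"type":"number"}},"required":["series"]}

```bash
mkdir -p pics
python3 - <<'E'
from cell import *
import cv2,numpy as np
for n in("side","top"):
    cv2.imwrite(f"pics/{n}0.png",get_image(n)[:,:,::-1]); c=get_calibration(n); print(n,{k:np.round(v,4).tolist() for k,v in c.items()})
s=read_state();print({k:np.round(v,3).tolist() for k,v in s.items()},tcp_to_tips)
E
```

```text
side {'camera_matrix': [[434.8471, 0.0, 275.3412], [0.0, 434.8471, 207.4446], [0.0, 0.0, 1.0]], 'dist': [-0.0303, 0.0, 0.0, 0.0, 0.0], 'R': [[0.7539, -0.6567, -0.0183], [-0.453, -0.4994, -0.7385], [0.4758, 0.565, -0.674]], 't': [-0.3892, 0.299, 0.6948]}
top {'camera_matrix': [[541.5735, 0.0, 278.6167], [0.0, 541.5735, 206.9741], [0.0, 0.0, 1.0]], 'dist': [-0.2033, 0.0, 0.0, 0.0, 0.0], 'R': [[-0.0023, -1.0, 0.0085], [-0.9959, 0.0015, -0.0906], [0.0906, -0.0086, -0.9959]], 't': [0.0056, 0.5592, 1.2411]}
{'clock': 0.1, 'joint_pos': [-1.302, 0.469, -0.049, 1.534, 0.024, 1.141, -0.082], 'qd': [-0.002, -0.004, 0.0, -0.002, -0.001, 0.002, -0.0], 'joint_torque': [0.001, -50.917, -0.081, -23.683, -0.061, 0.034, 0.0], 'ee_pos': [0.198, 0.645, 0.291], 'tool_rot': [[-0.956, 0.293, -0.0], [0.293, 0.956, -0.002], [-0.0, -0.002, -1.0]], 'ft_force': [-0.629, 0.269, 0.098], 'wrist_torque': [0.0, 0.059, 0.006], 'width': 0.087} 0.0697
```

View pics/side0.png

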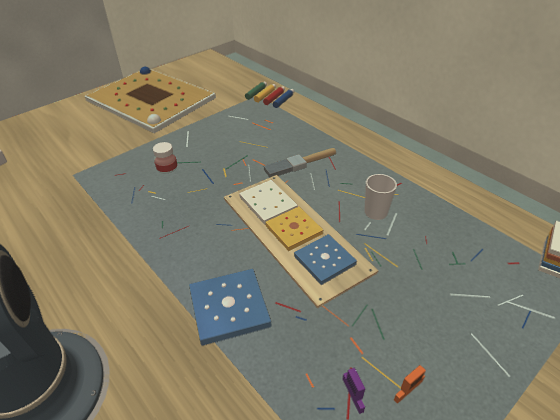

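View pics/top0.png

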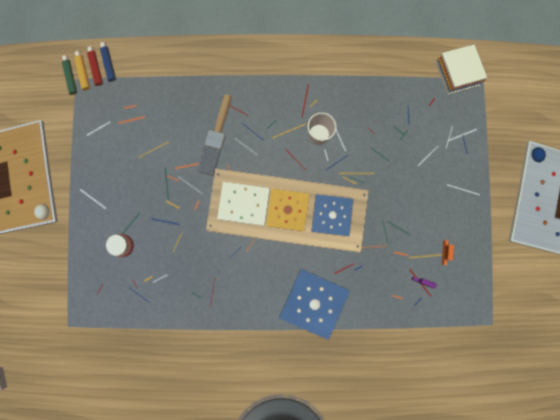

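The top view shows these candidates:
- **Spacer:** orange at (447,252), purple at (425,282). I choose the orange one.
- **Blue tile:** small one on the board at (333,215), large one on the table at (315,303). I choose the small one on the board.

Next I'll check the choice in a crop and measure.

```bash
cat > h.py <<'E'
from cell import *
import cv2,numpy as np
def ray(n,uv,z):
    c=get_calibration(n);K,D,R,t=[np.array(c[k],float) for k in("camera_matrix","dist","R","t")]
    p=cv2.undistortPoints(np.array(uv,float).reshape(-1,1,2),K,D).reshape(-1,2)
    d=np.c_[p,np.ones(len(p))]@R; o=-R.T@t
    return o+d*((z-o[2])/d[:,2])[:,None]
def proj(n,X):
    c=get_calibration(n);K,D,R,t=[np.array(c[k],float) for k in("camera_matrix","dist","R","t")]
    return cv2.projectPoints(np.array(X,float).reshape(-1,3),cv2.Rodrigues(R)[0],t,K,D)[0].reshape(-1,2)
def mask(im,lo,hi):
    return cv2.inRange(cv2.cvtColor(im,cv2.COLOR_RGB2HSV),lo,hi)
def blobs(m,amin=30):
    cs,_=cv2.findContours(m,cv2.RETR_EXTERNAL,cv2.CHAIN_APPROX_NONE)
    return sorted([c for c in cs if cv2.contourArea(c)>amin],key=cv2.contourArea,reverse=True)
E
python3 - <<'E'
from h import *
a=cv2.imread("pics/top0.png");b=cv2.imread("pics/side0.png")
A=cv2.resize(a[160:300,200:470],None,fx=2.9,fy=2.9,interpolation=cv2.INTER_CUBIC)
cv2.imwrite("pics/c1.png",A)
cv2.imwrite("pics/c2.png",cv2.resize(b[170:420,220:440],None,fx=2.4,fy=2.4,interpolation=cv2.INTER_CUBIC))
for n,im in(("top",a),("side",b)):
    im=im[:,:,::-1].copy()
    for col,lo,hi in(("blue",(100,100,50),(118,255,255)),("yellow",(17,140,120),(28,255,255)),("orange",(4,170,100),(15,255,255)),("white",(20,0,195),(40,50,255)),("ply",(10,50,150),(22,130,255))):
        for c in blobs(mask(im,lo,hi))[:5]:
            r=cv2.minAreaRect(c); print(n,col,cv2.contourArea(c),np.round(r[0],1),np.round(r[1],1),round(r[2],1))
E
```

```text
top blue 2668.5 [314.1 303.9] [52.7 52.7] 24.0
top blue 1171.5 [332.2 215. ] [35.3 35.2] 6.3
top blue 140.5 [106.9  62.9] [31.3  5.6] 76.0
top blue 118.0 [538.  154.5] [13. 12.] 90.0
top yellow 1300.0 [287.5 209.4] [37.1 36.9] 8.1
top yellow 215.5 [81.3 71.7] [33.  8.] 76.0
top orange 129.0 [447.5 252. ] [22.  9.] 90.0
top white 1702.5 [242.8 202.8] [47.2 37.8] 8.1
top white 1084.0 [464.3  64.8] [36.4 33.5] 71.6
top white 176.5 [318.5 132. ] [14. 17.] 90.0
top ply 53286.5 [279.5 290.5] [257. 559.] 90.0
top ply 26198.0 [281.7 116.6] [185.1 563.6] 85.6
top ply 9558.0 [287.9 210.2] [157.1  63.2] 8.1
top ply 4029.0 [ 19.4 176. ] [102.2  53.3] 82.1
top ply 133.0 [221.2 112.9] [ 4.8 37.6] 16.7
side blue 3667.0 [227.9 303.1] [56.  71.6] 75.4
side blue 49.0 [281.9  97.4] [ 4.2 21. ] 52.4
side blue 37.0 [144.5  70. ] [6. 9.] 90.0
side yellow 1335.0 [294.2 227.4] [35.3 48.8] 64.4
side yellow 103.0 [263.3  92.3] [ 6.5 22.9] 49.8
side orange 298.0 [408.1 383.5] [13.2 41.7] 48.8
side white 1154.0 [268.1 198.7] [34.7 46.4] 65.6
side white 155.5 [555. 236.] [30.  8.] 90.0
side white 121.0 [161.6 147.1] [ 9.4 17.6] 80.5
side white 58.5 [226.3 301.3] [7.8 9.9] 45.0
side ply 32220.5 [ 96.5 269.9] [354.  172.3] 75.2
side ply 8394.0 [300.2 233.7] [155.7  68.5] 49.1
side ply 6886.5 [417.3 167.3] [299.5  30.8] 29.1
side ply 4813.0 [200.1  86.7] [ 66.4 164.6] 70.4
side ply 842.0 [240.5 384.6] [103.7  15.5] 49.1
```

View pics/c1.png

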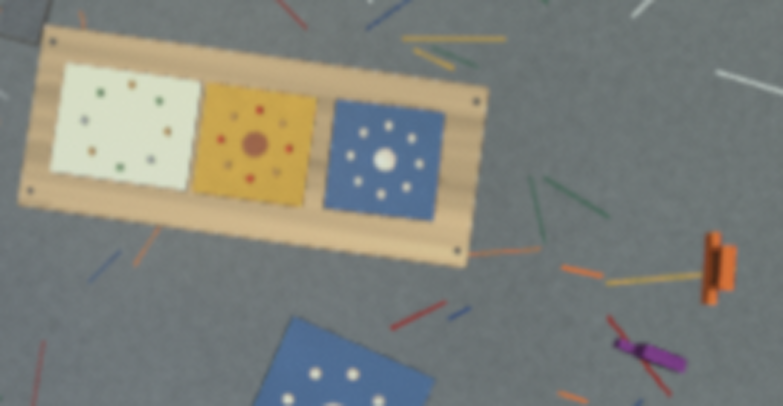

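View pics/c2.png

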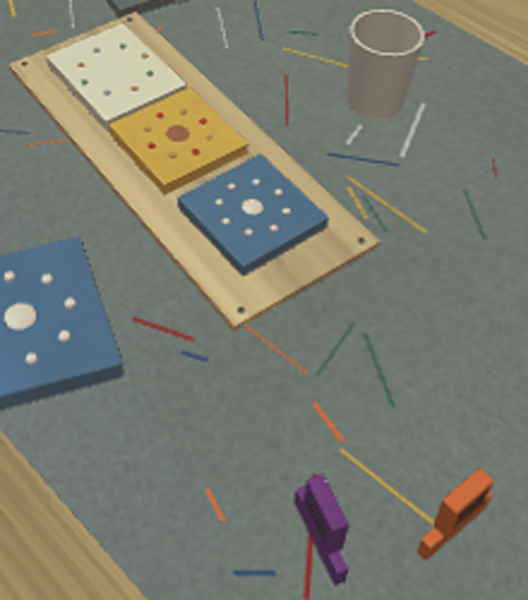

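Run:
```python
from h import *
print("cam",[(-np.array(get_calibration(n)["R"]).T@get_calibration(n)["t"]).round(3) for n in("top","side")])
a=cv2.imread("pics/top0.png")[:,:,::-1].copy()
def rect(c,z,n="top"):
    P=ray(n,c.reshape(-1,2),z)[:,:2]
    r=cv2.minAreaRect((P*1000).astype(np.float32)); return np.round(r[0],1),np.round(r[1],1),round(r[2],2)
bl=blobs(mask(a,(100,100,50),(118,255,255)))[1]
ye=blobs(mask(a,(17,140,120),(28,255,255)))[0]
wh=blobs(mask(a,(20,0,195),(40,50,255)))[0]
py=[c for c in blobs(mask(a,(10,50,150),(22,255,255))) if 8000<cv2.contourArea(c)<15000]
for nm,c,z in(("blue",bl,.023),("yel",ye,.023),("white",wh,.023),*[("ply",p,.009) for p in py]): print(nm,rect(c,z))
b=cv2.imread("pics/side0.png")
cv2.imwrite("pics/c3.png",cv2.resize(cv2.imread("pics/top0.png")[230:300,405:475],None,fx=8,fy=8,interpolation=cv2.INTER_CUBIC))
cv2.imwrite("pics/c4.png",cv2.resize(b[355:415,375:445],None,fx=8,fy=8,interpolation=cv2.INTER_CUBIC))
```

```text
cam [array([0.445, 0.016, 1.287]), array([ 0.098, -0.499,  0.682])]
blue (array([ 540.7, -121.3]), array([83.3, 83.2]), 83.24)
yel (array([553.8, -16.2]), array([86.8, 86.8]), 81.75)
white (array([569.7,  88.7]), array([111.,  89.]), 81.82)
ply (array([553.5, -17.5]), array([372.6, 150.5]), 81.72)
```

View pics/c3.png

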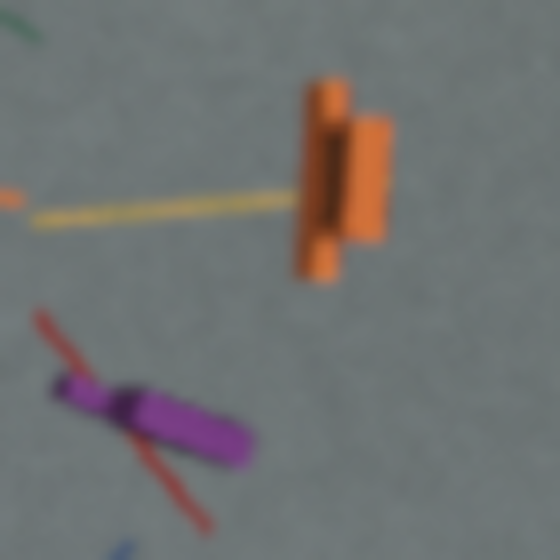

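View pics/c4.png

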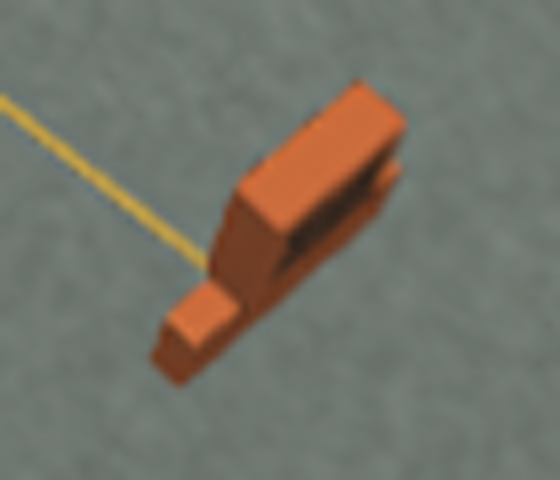

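The crops confirm it: the orange spacer stands with its tab up, and its tab-top corners are clear in both views. The blue tile on the board is the smaller one. Its joint opens toward the yellow tile.

Run:
```python
from h import *
o=lambda p,ox,oy:(np.array(p,float)+.5)/8-.5+[ox,oy]
T=ray("top",o([(352,117),(394,120),(385,243),(345,240)],405,230),.056)*1000
S=ray("side",o([(360,82),(406,122),(282,232),(240,188)],375,355),.056)*1000
B=ray("top",o([(310,78),(350,82),(336,283),(298,280)],405,230),.02)*1000
F=ray("side",o([(152,360),(180,385)],375,355),0)*1000
for n,P in(("T",T),("S",S),("B",B)):
    v=(P[0]+P[1]-P[2]-P[3])/2
    print(n,P[:,:2].mean(0).round(1),"len",np.linalg.norm(v).round(1),"ang",np.degrees(np.arctan2(v[1],v[0])).round(1))
print(F.round(1))
# blue tile edges via side & top, sub-pixel lines: use warped upscaling
```

```text
T [ 450.7 -394.8] len 35.8 ang -5.0
S [ 451.7 -395.2] len 34.8 ang -4.1
B [ 450.8 -392.6] len 60.3 ang -5.0
[[ 423.5 -389.     0. ]
 [ 423.6 -395.7    0. ]]
```

```bash
cat >> h.py <<'E'
Y0=np.array([.5537,-.0168]); uy=np.array([-.1435,-.9897]); ux=np.array([.9897,-.1435])  # uy toward blue tile
def B2W(x,y): return Y0+x*ux+y*uy
def W2B(p): d=np.array(p)[...,:2]-Y0; return np.stack([d@ux,d@uy],-1)
def plan(wps,step=.04,k=1):
    """wps: list of (x,y,z,toolxangle deg); prints cumulative rows in tool frame"""
    s=read_state();p0=np.array(s["ee_pos"]);R=np.array(s["tool_rot"])
    a0=np.degrees(np.arctan2(R[1,0],R[0,0]));p=p0;a=a0;rows=[]
    for w in wps:
        q=np.array(w[:3]);b=w[3]; n=max(1,int(np.ceil(max(np.linalg.norm(q-p)/step,abs(b-a)/7.5))))
        for i in range(1,n+1):
            d=R.T@(p+(q-p)*i/n-p0); rows.append([*np.round(d*100,2),round(-np.radians(a+(b-a)*i/n-a0),3)])
        p,a=q,b
    print("now",p0.round(4),"ang",a0.round(2),len(rows),"rows");print(str([[float(v) for v in r] for r in rows]).replace(" ",""))
E
python3 - <<'E'
from h import *
print("cup",W2B(ray("top",[(321,127)],.085)),"jar",W2B(ray("top",[(117,245)],.065)),"spacer->",B2W(0,.0525))
plan([(.5,.5,.292,175),(.52,.0,.26,175.5),(.451,-.394,.20,175.5)],step=.045)
E
```

```text
cup [[0.19135596 0.04787784]] jar [[-0.14033593 -0.37582104]] spacer-> [ 0.54616625 -0.06875925]
now [0.1979 0.6449 0.2913] ang 162.94 29 rows
[[-4.14,-0.62,-0.01,-0.026],[-8.28,-1.25,-0.01,-0.053],[-12.42,-1.87,-0.02,-0.079],[-16.56,-2.49,-0.03,-0.105],[-20.71,-3.12,-0.04,-0.132],[-24.85,-3.74,-0.04,-0.158],[-28.99,-4.37,-0.05,-0.184],[-33.13,-4.99,-0.06,-0.211],[-34.51,-8.92,0.22,-0.211],[-35.89,-12.86,0.49,-0.212],[-37.27,-16.79,0.76,-0.213],[-38.66,-20.72,1.04,-0.213],[-40.04,-24.66,1.31,-0.214],[-41.42,-28.59,1.58,-0.215],[-42.8,-32.53,1.86,-0.216],[-44.18,-36.46,2.13,-0.216],[-45.57,-40.39,2.41,-0.217],[-46.95,-44.33,2.68,-0.218],[-48.33,-48.26,2.95,-0.219],[-49.71,-52.2,3.23,-0.219],[-50.26,-56.61,3.9,-0.219],[-50.81,-61.01,4.58,-0.219],[-51.37,-65.42,5.25,-0.219],[-51.92,-69.83,5.92,-0.219],[-52.47,-74.24,6.6,-0.219],[-53.02,-78.65,7.27,-0.219],[-53.57,-83.06,7.95,-0.219],[-54.12,-87.47,8.62,-0.219],[-54.67,-91.88,9.3,-0.219]]
```

Request:
arm_command --pt "-4.1 -0.6 0 -0.03" --pt "-8.3 -1.2 0 -0.05" --pt "-12.4 -1.9 0 -0.08" --pt "-16.6 -2.5 0 -0.1" --pt "-20.7 -3.1 0 -0.13" --pt "-24.9 -3.7 0 -0.16" --pt "-29 -4.4 0 -0.18" --pt "-33.1 -5 0 -0.21" --pt "-34.5 -8.9 0.2 -0.21" --pt "-35.9 -12.9 0.5 -0.21" --pt "-37.3 -16.8 0.8 -0.21" --pt "-38.7 -20.7 1 -0.21" --hand 4.5

```text
clock: 1.3
ee_pos: [0.5069, 0.3315, 0.2809]
tool_rot: [[-0.996, 0.088, -0.001], [0.088, 0.996, -0.003], [0.001, -0.003, -1.0]]
ft_force: [0.0, -0.2, 0.3]
width: 0.0451
```

Run:
```python
from h import *
plan([(.52,.0,.26,175.5),(.451,-.394,.20,175.5)],step=.045)
```

```text
now [0.5069 0.3315 0.2809] ang 174.96 17 rows
[[-0.53,-4.11,0.27,-0.001],[-1.05,-8.22,0.54,-0.002],[-1.58,-12.34,0.81,-0.004],[-2.11,-16.45,1.09,-0.005],[-2.64,-20.56,1.36,-0.006],[-3.16,-24.67,1.63,-0.007],[-3.69,-28.79,1.9,-0.008],[-4.22,-32.9,2.17,-0.009],[-3.84,-37.32,2.85,-0.009],[-3.46,-41.75,3.53,-0.009],[-3.08,-46.18,4.21,-0.009],[-2.7,-50.6,4.89,-0.009],[-2.32,-55.03,5.57,-0.009],[-1.95,-59.46,6.24,-0.009],[-1.57,-63.88,6.92,-0.009],[-1.19,-68.31,7.6,-0.009],[-0.81,-72.74,8.28,-0.009]]
```

Request:
arm_command --pt "-0.5 -4.1 0.3 0" --pt "-1.1 -8.2 0.5 0" --pt "-1.6 -12.3 0.8 -0.01" --pt "-2.1 -16.4 1.1 -0.01" --pt "-2.6 -20.6 1.4 -0.01" --pt "-3.2 -24.7 1.6 -0.01" --pt "-3.7 -28.8 1.9 -0.01" --pt "-4.2 -32.9 2.2 -0.01" --pt "-3.8 -37.3 2.8 -0.01" --pt "-3.5 -41.8 3.5 -0.01" --pt "-3.1 -46.2 4.2 -0.01" --pt "-2.7 -50.6 4.9 -0.01"

```text
clock: 2.5
ee_pos: [0.4886, -0.1766, 0.2328]
tool_rot: [[-0.997, 0.078, -0.002], [0.078, 0.997, -0.002], [0.001, -0.003, -1.0]]
ft_force: [0.4, 0.9, 0.1]
width: 0.045
```

Run:
```python
from h import *
plan([(.451,-.394,.18,175.5)],step=.045)
print(read_state()["joint_pos"])
```

```text
now [ 0.4886 -0.1766  0.2328] ang 175.55 6 rows
[[0.34,-3.66,0.89,0.0],[0.68,-7.32,1.78,0.0],[1.02,-10.97,2.67,0.0],[1.37,-14.63,3.56,0.001],[1.71,-18.29,4.45,0.001],[2.05,-21.95,5.34,0.001]]
[ 0.07141248  0.28207754  0.23288951  1.97651903 -0.07901269  0.89267118
  1.83819868]
```

Request:
arm_command --pt "0.3 -3.7 0.9 0" --pt "0.7 -7.3 1.8 0" --pt "1 -11 2.7 0" --pt "1.4 -14.6 3.6 0" --pt "1.7 -18.3 4.5 0" --pt "2 -22 5.3 0" --pt "2 -22 5.3 0" --pt "2 -22 5.3 0" --pt "2 -22 5.3 0"

```text
clock: 3.4
ee_pos: [0.452, -0.3931, 0.1802]
tool_rot: [[-0.997, 0.076, -0.002], [0.076, 0.997, -0.001], [0.002, -0.001, -1.0]]
ft_force: [-1.1, 0.3, -0.3]
width: 0.0451
```

Run:
```python
from h import *
plan([(.451,-.394,.094,175.5)],step=.02)
print(read_state()["joint_pos"])
a=get_image("top");b=get_image("side")
cv2.imwrite("pics/g1.png",np.hstack([cv2.resize(a[200:320,380:500],None,fx=3.3,fy=3.3),cv2.resize(b[300:420,340:460],None,fx=3.3,fy=3.3)])[:,:,::-1])
```

```text
now [ 0.452  -0.3931  0.1802] ang 175.65 5 rows
[[0.02,-0.02,1.72,0.001],[0.03,-0.04,3.45,0.001],[0.05,-0.05,5.17,0.002],[0.06,-0.07,6.89,0.002],[0.08,-0.09,8.62,0.003]]
[ 0.43623138  0.4714292   0.2778467   1.8428445  -0.16400503  0.85033383
  2.28877864]
```

View pics/g1.png

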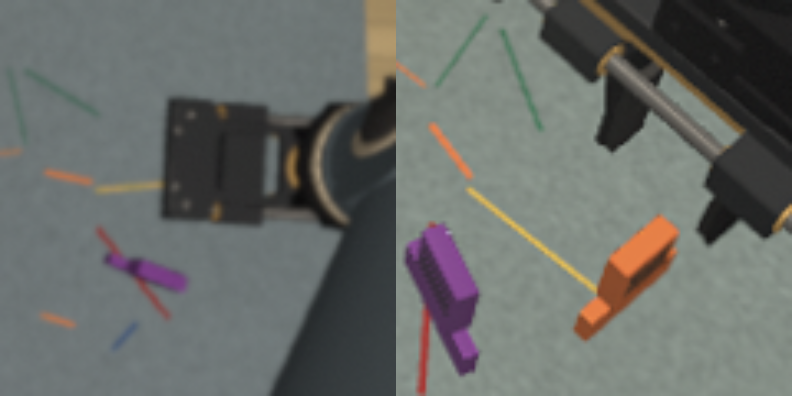

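Side view: the fingers hang above and either side of the orange tab, and the purple spacer is clear of them. I'll descend and grip.

Request:
arm_command --pt "0.1 -0.1 1.7 0" --pt "0.1 -0.1 3.4 0" --pt "0.1 -0.1 5.2 0" --pt "0.1 -0.1 6.9 0" --pt "0.1 -0.1 8.6 0" --pt "0.1 -0.1 8.6 0" --pt "0.1 -0.1 8.6 0"

```text
clock: 4.2
ee_pos: [0.4517, -0.3933, 0.0949]
tool_rot: [[-0.997, 0.074, -0.001], [0.074, 0.997, -0.001], [0.001, -0.001, -1.0]]
ft_force: [0.1, -0.2, 0.6]
width: 0.0453
```

Request:
arm_command --pt "0 0 0 0" --pt "0 0 0 0" --pt "0 0 0 0" --pt "0 0 0 0" --pt "0 0 0 0" --pt "0 0 0 0" --pt "0 0 0 0" --pt "0 0 0 0" --hand 0.8 --force 15

```text
clock: 5.0
ee_pos: [0.4517, -0.3934, 0.0951]
tool_rot: [[-0.997, 0.074, -0.001], [0.074, 0.997, -0.001], [0.001, -0.002, -1.0]]
ft_force: [-0.9, 0.8, 1.3]
width: 0.0121
```

Run:
```python
from h import *
print(read_state()["ee_pos"],read_state()["width"])
x,y=B2W(0,.0525)
plan([(.451,-.394,.17,175.6),(x,y,.17,171.75)],step=.04)
b=get_image("side")
cv2.imwrite("pics/g2.png",cv2.resize(b[300:420,340:460],None,fx=4,fy=4)[:,:,::-1])
```

```text
[ 0.45170283 -0.39340226  0.09508224] 0.012081826991221654
now [ 0.4517 -0.3934  0.0951] ang 175.77 11 rows
[[0.04,-0.04,-3.75,0.001],[0.07,-0.08,-7.49,0.003],[-0.72,3.61,-7.5,0.01],[-1.5,7.29,-7.5,0.018],[-2.29,10.97,-7.51,0.025],[-3.08,14.65,-7.52,0.033],[-3.87,18.33,-7.52,0.04],[-4.66,22.02,-7.53,0.048],[-5.44,25.7,-7.54,0.055],[-6.23,29.38,-7.54,0.063],[-7.02,33.06,-7.55,0.07]]
```

View pics/g2.png

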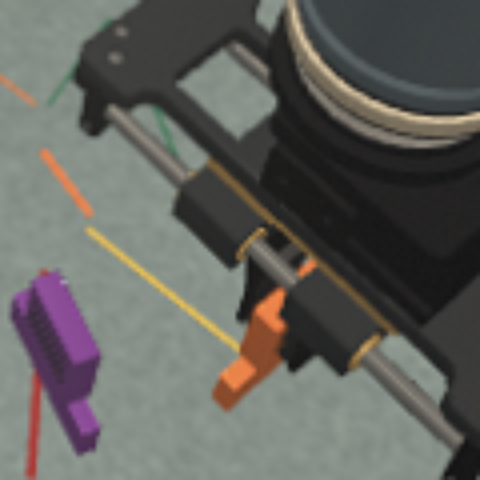

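Request:
arm_command --pt "0 0 -3.7 0" --pt "0.1 -0.1 -7.5 0" --pt "-0.7 3.6 -7.5 0.01" --pt "-1.5 7.3 -7.5 0.02" --pt "-2.3 11 -7.5 0.03" --pt "-3.1 14.7 -7.5 0.03" --pt "-3.9 18.3 -7.5 0.04" --pt "-4.7 22 -7.5 0.05" --pt "-5.4 25.7 -7.5 0.06" --pt "-6.2 29.4 -7.5 0.06" --pt "-7 33.1 -7.5 0.07" --pt "-7 33.1 -7.5 0.07"

```text
clock: 6.25
ee_pos: [0.5475, -0.0615, 0.1691]
tool_rot: [[-0.991, 0.134, -0.0], [0.134, 0.991, 0.002], [0.0, 0.002, -1.0]]
ft_force: [-1.0, -0.5, 0.9]
width: 0.0118
```

Request:
arm_command --pt "0 0 3.0 0" --pt "0 0 3.0 0" --pt "0 0 3.0 0" --pt "0 0 3.0 0" --pt "0 0 3.0 0"

```text
clock: 6.75
ee_pos: [0.5479, -0.0623, 0.1401]
tool_rot: [[-0.991, 0.135, 0.001], [0.135, 0.991, 0.002], [-0.001, 0.002, -1.0]]
ft_force: [0.3, -0.3, 0.0]
width: 0.0116
```

Run:
```python
from h import *
s=read_state();print(s["ee_pos"],s["width"],W2B(s["ee_pos"]))
x,y=B2W(0,.0525)
plan([(x,y,.126,171.75)],step=.04)
b=get_image("side")
cv2.imwrite("pics/p1.png",cv2.resize(b[150:300,220:400],None,fx=4,fy=4,interpolation=cv2.INTER_CUBIC)[:,:,::-1])
```

```text
[ 0.54790773 -0.06234096  0.14013287] 0.011559990945336784 [0.00080252 0.04590308]
now [ 0.5479 -0.0623  0.1401] ang 172.23 1 rows
[[0.09,-0.66,1.41,0.008]]
```

View pics/p1.png

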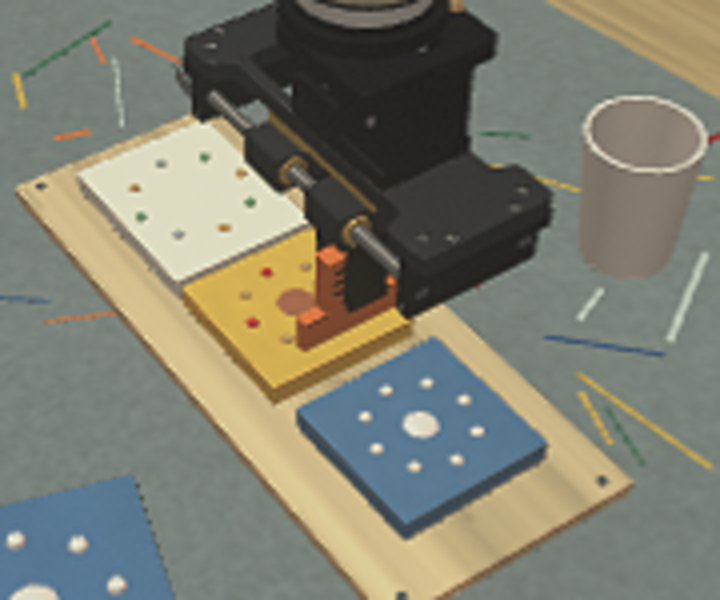

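The spacer is held upright, but it is still above the yellow tile's edge, 6.6 mm short of mid-joint. I'll shift it and lower to just above the tiles.

Request:
arm_command --pt "0.1 -0.6 0.5 0.01" --pt "0.1 -0.7 1.3 0.01" --pt "0.1 -0.7 1.3 0.01" --pt "0.1 -0.7 1.3 0.01" --pt "0.1 -0.7 1.3 0.01"

```text
clock: 7.3
ee_pos: [0.546, -0.0688, 0.127]
tool_rot: [[-0.989, 0.145, 0.001], [0.145, 0.989, 0.002], [-0.001, 0.002, -1.0]]
ft_force: [0.3, 0.4, -0.4]
width: 0.0118
```

Run:
```python
from h import *
s=read_state();print(s["ee_pos"],s["width"],W2B(s["ee_pos"]))
x,y=B2W(0,.0525)
plan([(x,y,.105,171.75)],step=.04)
b=get_image("side").copy()
cv2.imwrite("pics/p2.png",cv2.resize(b[190:290,260:370],None,fx=6,fy=6,interpolation=cv2.INTER_CUBIC)[:,:,::-1])
```

```text
[ 0.54602206 -0.06884479  0.12698388] 0.011819940167929895 [-0.00013043  0.05261051]
now [ 0.546  -0.0688  0.127 ] ang 171.69 1 rows
[[-0.01,0.01,2.2,-0.001]]
```

View pics/p2.png

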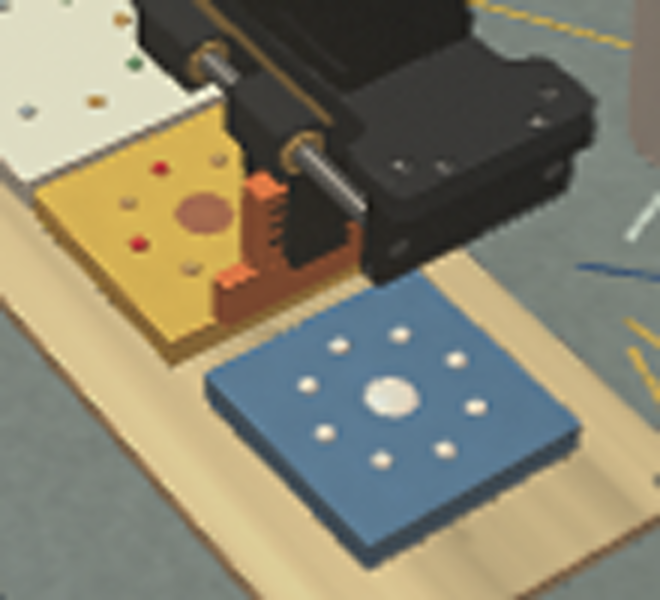

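Run:
```python
from h import *
o=lambda p:(np.array(p,float)+.5)/6-.5+[260,190]
print("foot",W2B(ray("side",o([(213,315),(224,324)]),.032))*1000)
print("yellow corner",W2B(ray("side",o([(168,343),(35,187)]),.023))*1000)
print("blue corners",W2B(ray("side",o([(206,378),(368,545),(580,428)]),.023))*1000)
print("tab top",W2B(ray("side",o([(243,183),(262,176),(288,183)]),.088))*1000)
```

```text
foot [[-28.98078141  47.87771203]
 [-28.25733383  53.36447731]]
yellow corner [[-44.25119638  43.20779928]
 [-41.62744224 -46.94814111]]
blue corners [[-42.51913917  63.48380558]
 [-39.93695466 149.85525423]
 [ 47.29186466 150.0002507 ]]
tab top [[-17.67580239  47.54929882]
 [-10.609785    48.32436824]
 [ -5.48269147  55.74358406]]
```

The side view puts the foot at board y ≈ 48–56 mm, with the yellow edge at about 44–45 and the blue edge at about 62. It is over the joint with about 3 mm to spare on each side, so I'll lower it.

Request:
arm_command --pt "0 0 0.5 0" --pt "0 0 1 0" --pt "0 0 1.5 0" --pt "0 0 2 0" --pt "0 0 2.3 0" --pt "0 0 2.3 0" --pt "0 0 2.3 0"

```text
clock: 8.05
ee_pos: [0.5461, -0.0688, 0.1039]
tool_rot: [[-0.989, 0.145, 0.002], [0.145, 0.989, 0.002], [-0.001, 0.002, -1.0]]
ft_force: [-0.3, -0.7, 0.1]
width: 0.0121
```

Run:
```python
from h import *
s=read_state();print(s["ee_pos"],s["width"],s["ft_force"],W2B(s["ee_pos"]))
b=get_image("side").copy()
cv2.imwrite("pics/p3.png",cv2.resize(b[190:290,260:370],None,fx=6,fy=6,interpolation=cv2.INTER_CUBIC)[:,:,::-1])
```

```text
[ 0.54613133 -0.06883117  0.10392931] 0.0120845251215357 [-0.25409439 -0.67567653  0.12300423] [-2.42436067e-05  5.25813553e-02]
```

View pics/p3.png

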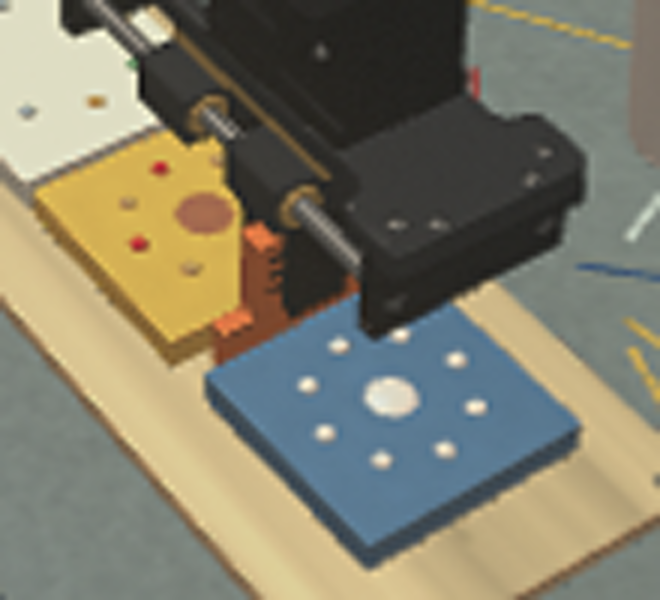

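The blade is in the joint and its top sits about 6 mm above the tiles. I'll press gently to make sure it's home.

Request:
arm_command --pt "0 0 0.1 0" --pt "0 0 0.2 0" --pt "0 0 0.2 0" --pt "0 0 0.2 0"

```text
clock: 8.5
ee_pos: [0.5462, -0.0689, 0.1038]
tool_rot: [[-0.989, 0.145, 0.002], [0.145, 0.989, 0.002], [-0.001, 0.003, -1.0]]
ft_force: [-5.6, 1.0, 15.2]
width: 0.0121
```

It's home: the board pushes back with 15 N and the spacer sinks no further. I'll release it and rise.

Request:
arm_command --pt "0 0 0 0" --pt "0 0 0 0"

```text
clock: 8.7
ee_pos: [0.5464, -0.0689, 0.104]
tool_rot: [[-0.989, 0.145, 0.003], [0.145, 0.989, 0.002], [-0.002, 0.003, -1.0]]
ft_force: [-1.0, -0.8, -0.6]
width: 0.0117
```

Request:
arm_command --pt "0 0 0 0" --pt "0 0 0 0" --pt "0 0 0 0" --pt "0 0 0 0" --pt "0 0 0 0" --pt "0 0 0 0" --pt "0 0 0 0" --pt "0 0 0 0" --hand 4.5

```text
clock: 9.5
ee_pos: [0.5464, -0.0689, 0.104]
tool_rot: [[-0.989, 0.145, 0.003], [0.145, 0.989, 0.002], [-0.002, 0.003, -1.0]]
ft_force: [-0.5, 0.5, 0.6]
width: 0.0446
```

Request:
arm_command --pt "0 0 -2 0" --pt "0 0 -4 0" --pt "0 0 -6 0" --pt "0 0 -8 0" --pt "0 0 -9 0" --pt "0 0 -9 0"

```text
clock: 10.1
ee_pos: [0.5469, -0.0692, 0.1953]
tool_rot: [[-0.989, 0.145, 0.006], [0.145, 0.989, 0.002], [-0.005, 0.003, -1.0]]
ft_force: [0.1, -0.0, -0.1]
width: 0.045
```

Run:
```python
from h import *
s=read_state();print(s["ee_pos"],s["width"],s["joint_pos"])
x,y=B2W(0.001,.235)
plan([(x,y,.17,171.75)],step=.04)
b=get_image("side").copy()
cv2.imwrite("pics/p4.png",cv2.resize(b[190:290,260:370],None,fx=6,fy=6,interpolation=cv2.INTER_CUBIC)[:,:,::-1])
```

```text
[ 0.54688396 -0.06920626  0.19528328] 0.04497344720962923 [-0.14734963  0.3781266   0.24988063  1.94442984 -0.12803681  0.82852596
  1.59737274]
now [ 0.5469 -0.0692  0.1953] ang 171.68 5 rows
[[-0.01,-3.64,0.49,-0.0],[-0.01,-7.29,0.99,-0.001],[-0.02,-10.93,1.48,-0.001],[-0.03,-14.58,1.98,-0.001],[-0.03,-18.22,2.47,-0.001]]
```

View pics/p4.png

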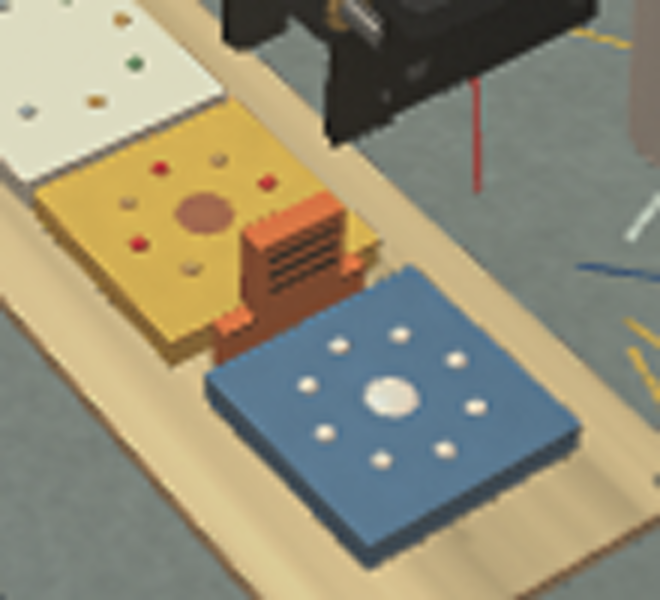

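The spacer stands alone and upright in the joint, with the fingers clear. Next I'll turn a quarter so that both fingertips push the blue tile's outer edge.

Run:
```python
from h import *
x,y=B2W(0.001,.205)
plan([(x,y,.17,81.75)],step=.04)
```

```text
now [ 0.5462 -0.0691  0.1942] ang 171.68 12 rows
[[-0.01,-1.27,0.2,0.131],[-0.02,-2.54,0.4,0.262],[-0.03,-3.81,0.59,0.392],[-0.03,-5.08,0.79,0.523],[-0.04,-6.34,0.99,0.654],[-0.05,-7.61,1.19,0.785],[-0.06,-8.88,1.38,0.916],[-0.07,-10.15,1.58,1.046],[-0.08,-11.42,1.78,1.177],[-0.09,-12.69,1.98,1.308],[-0.1,-13.96,2.17,1.439],[-0.1,-15.23,2.37,1.57]]
```

Request:
arm_command --pt "0 -1.3 0.2 0.13" --pt "0 -2.5 0.4 0.26" --pt "0 -3.8 0.6 0.39" --pt "0 -5.1 0.8 0.52" --pt "0 -6.3 1 0.65" --pt "-0.1 -7.6 1.2 0.79" --pt "-0.1 -8.9 1.4 0.92" --pt "-0.1 -10.2 1.6 1.05" --pt "-0.1 -11.4 1.8 1.18" --pt "-0.1 -12.7 2 1.31" --pt "-0.1 -14 2.2 1.44" --pt "-0.1 -15.2 2.4 1.57" --hand 5

```text
clock: 11.35
ee_pos: [0.5245, -0.2199, 0.1683]
tool_rot: [[0.149, 0.989, 0.001], [0.989, -0.149, 0.003], [0.003, 0.0, -1.0]]
ft_force: [-0.2, -0.1, 0.7]
width: 0.0499
```

Run:
```python
from h import *
x,y=B2W(0.001,.203)
s=read_state();print(W2B(s["ee_pos"]),s["joint_pos"])
plan([(x,y,.16,81.75),(x,y,.0845,81.75)],step=.02)
```

```text
[1.94385467e-04 2.05175899e-01] [-0.1576332   0.50151757  0.6427947   1.93844611 -0.40429665  0.83184627
  0.55401677]
now [ 0.5245 -0.2199  0.1683] ang 81.4 5 rows
[[0.21,0.08,0.83,-0.006],[0.21,0.08,2.72,-0.006],[0.2,0.08,4.6,-0.006],[0.2,0.08,6.49,-0.006],[0.19,0.08,8.38,-0.006]]
```

Request:
arm_command --pt "0.2 0.1 0.8 -0.01" --pt "0.2 0.1 2.7 -0.01" --pt "0.2 0.1 4.6 -0.01" --pt "0.2 0.1 6.5 -0.01" --pt "0.2 0.1 8.4 -0.01" --pt "0.2 0.1 8.4 -0.01" --pt "0.2 0.1 8.4 -0.01"

```text
clock: 12.05
ee_pos: [0.5254, -0.2172, 0.0835]
tool_rot: [[0.138, 0.99, -0.001], [0.99, -0.138, 0.003], [0.003, -0.002, -1.0]]
ft_force: [0.9, -0.5, 1.2]
width: 0.0499
```

Run:
```python
from h import *
x,y=B2W(0.001,.17)
s=read_state();print(W2B(s["ee_pos"]),s["ft_force"])
plan([(x,y,.0845,81.75)],step=.04)
b=get_image("side").copy()
cv2.imwrite("pics/q1.png",cv2.resize(b[170:310,260:400],None,fx=4.2,fy=4.2,interpolation=cv2.INTER_CUBIC)[:,:,::-1])
```

```text
[0.00078834 0.20235959] [ 0.94260072 -0.47411669  1.19792514]
now [ 0.5254 -0.2172  0.0835] ang 82.09 1 rows
[[3.23,0.04,-0.09,0.006]]
```

View pics/q1.png

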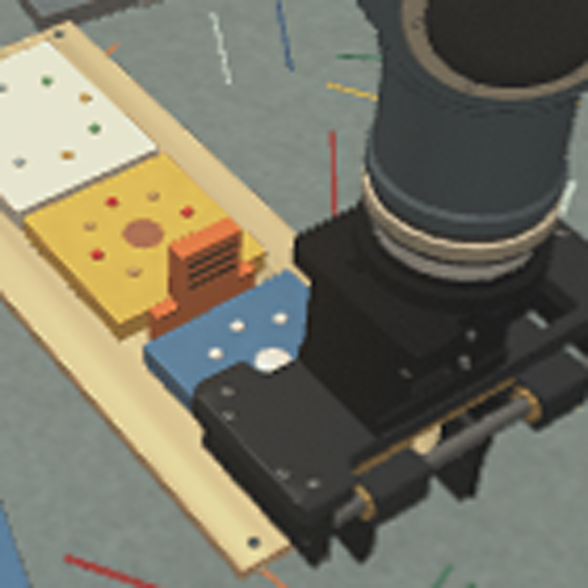

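The fingers are just off the board's end and level with the tile edge. I'll approach, then push slowly while watching the force.

Request:
arm_command --pt "1 0 -0.1 0.01" --pt "2 0 -0.1 0.01" --pt "3 0 -0.1 0.01" --pt "3.2 0 -0.1 0.01" --pt "3.2 0 -0.1 0.01"

```text
clock: 12.6
ee_pos: [0.5307, -0.1849, 0.0855]
tool_rot: [[0.146, 0.989, 0.001], [0.989, -0.146, 0.003], [0.003, 0.0, -1.0]]
ft_force: [-0.2, -0.2, 0.4]
width: 0.0498
```

Request:
arm_command --pt "0.2 0 0 0" --pt "0.3 0 0 0" --pt "0.5 0 0 0" --pt "0.6 0 0 0" --pt "0.7 0 0 0" --pt "0.8 0 0 0" --pt "0.9 0 0 0" --pt "1 0 0 0" --pt "1 0 0 0" --pt "1 0 0 0"

```text
clock: 13.6
ee_pos: [0.532, -0.175, 0.0855]
tool_rot: [[0.146, 0.989, 0.001], [0.989, -0.146, 0.003], [0.003, 0.0, -1.0]]
ft_force: [-0.4, -1.2, 0.2]
width: 0.0498
```

Run:
```python
from h import *
s=read_state();print(W2B(s["ee_pos"]),s["ft_force"]);plan([(*B2W(0.001,.152),.0845,81.75)])
b=get_image("side").copy()
cv2.imwrite("pics/q2.png",cv2.resize(b[170:310,260:400],None,fx=4.2,fy=4.2,interpolation=cv2.INTER_CUBIC)[:,:,::-1])
```

```text
[0.00117599 0.15965275] [-0.36202734 -1.23335675  0.21074783]
now [ 0.532  -0.175   0.0855] ang 81.59 1 rows
[[0.76,-0.02,0.1,-0.003]]
```

View pics/q2.png

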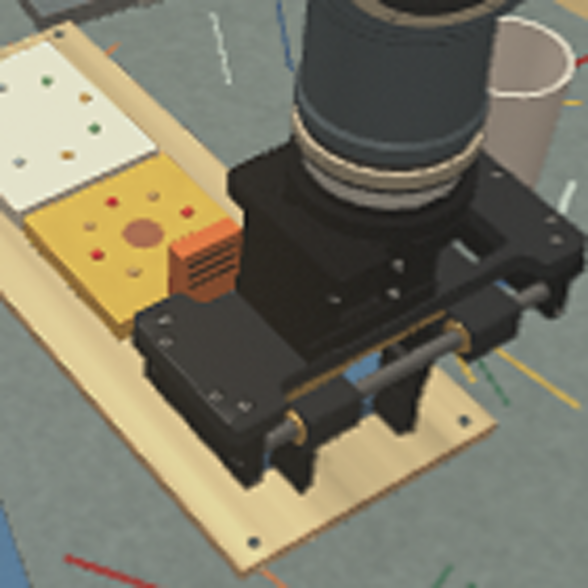

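Both fingers are down behind the tile's outer edge. The body only hides the spacer from the camera; it sits about 20 mm above it and 65 mm behind it. I'll keep pushing.

Request:
arm_command --pt "0.1 0 0 0" --pt "0.1 0 0 0" --pt "0.2 0 0 0" --pt "0.2 0 0 0" --pt "0.3 0 0 0" --pt "0.3 0 0 0" --pt "0.3 0 0 0"

```text
clock: 14.35
ee_pos: [0.5326, -0.1719, 0.0855]
tool_rot: [[0.146, 0.989, 0.001], [0.989, -0.146, 0.003], [0.003, 0.0, -1.0]]
ft_force: [0.6, -0.1, -1.4]
width: 0.05
```

Request:
arm_command --pt "0.1 0 0 0" --pt "0.1 0 0 0" --pt "0.2 0 0 0" --pt "0.2 0 0 0" --pt "0.3 0 0 0" --pt "0.3 0 0 0" --pt "0.3 0 0 0"

```text
clock: 15.05
ee_pos: [0.533, -0.1692, 0.0856]
tool_rot: [[0.146, 0.989, 0.001], [0.989, -0.146, 0.002], [0.003, 0.001, -1.0]]
ft_force: [-0.3, -2.3, -1.2]
width: 0.0503
```

Request:
arm_command --pt "0.1 0 0 0" --pt "0.1 0 0 0" --pt "0.2 0 0 0" --pt "0.2 0 0 0" --pt "0.2 0 0 0"

```text
clock: 15.55
ee_pos: [0.5331, -0.1689, 0.0858]
tool_rot: [[0.147, 0.989, 0.002], [0.989, -0.147, -0.0], [0.0, 0.002, -1.0]]
ft_force: [-1.8, -7.0, -1.2]
width: 0.0502
```

Request:
arm_command --pt "0.1 0 0 0" --pt "0.1 0 0 0" --pt "0.2 0 0 0" --pt "0.2 0 0 0" --pt "0.2 0 0 0"

```text
clock: 16.05
ee_pos: [0.5331, -0.1687, 0.0859]
tool_rot: [[0.147, 0.989, 0.002], [0.989, -0.147, -0.003], [-0.003, 0.002, -1.0]]
ft_force: [-2.0, -7.6, -1.2]
width: 0.05
```

Run:
```python
from h import *
s=read_state();print(W2B(s["ee_pos"]),s["ft_force"])
b=get_image("side").copy();t=get_image("top").copy()
cv2.imwrite("pics/q3.png",np.hstack([cv2.resize(b[190:290,270:370],None,fx=4,fy=4,interpolation=cv2.INTER_CUBIC),cv2.resize(t[160:260,260:360],None,fx=4,fy=4,interpolation=cv2.INTER_CUBIC)])[:,:,::-1])
```

```text
[0.0014482  0.15324298] [-2.03932073 -7.6429855  -1.16268176]
```

View pics/q3.png

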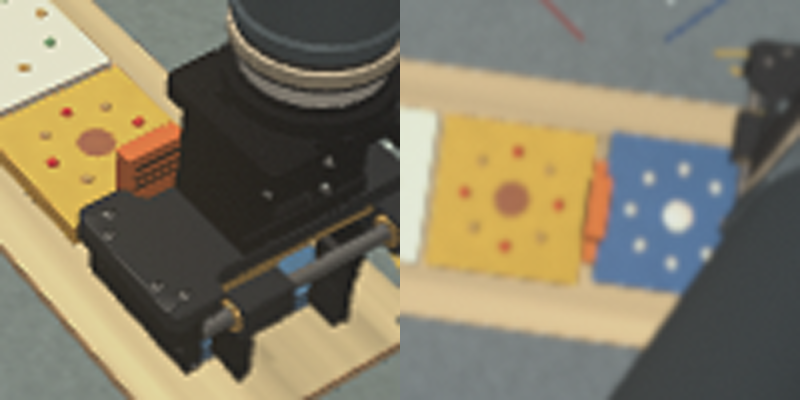

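The tile has stalled at the expected position under 7.6 N. The top view shows the spacer nipped between the yellow and blue tiles. I'll measure the gap and the squareness.

Run:
```python
from h import *
s0=read_state()
t=get_image("top").copy();b=get_image("side").copy()
cv2.imwrite("pics/q4.png",cv2.resize(t[175:255,285:345],None,fx=9,fy=7.4,interpolation=cv2.INTER_CUBIC)[:,:,::-1])
hsv=cv2.cvtColor(t,cv2.COLOR_RGB2HSV)
def edge(m,side):
    c=blobs(m,200)[0].reshape(-1,2); P=W2B(ray("top",c,.023))*1000
    out=[]
    for x0 in range(-40,41,4):
        q=P[abs(P[:,0]-x0)<2.5]
        if len(q): out.append((x0,q[:,1].max() if side>0 else q[:,1].min()))
    o=np.array(out);return o
mb=cv2.inRange(hsv,(100,100,50),(118,255,255));mb[260:]=0
my=cv2.inRange(hsv,(17,140,120),(28,255,255));my[:150]=0
for n,m,sd in(("blue",mb,-1),("yel",my,1)):
    o=edge(m,sd);f=np.polyfit(o[:,0],o[:,1],1);print(n,"slope",f[0].round(4),"at0",f[1].round(2));print(o[:,1].round(1))
# blue upper edge (x max)
c=blobs(mb,200)[0].reshape(-1,2);P=W2B(ray("top",c,.023))*1000
o=np.array([(y0,P[abs(P[:,1]-y0)<2.5][:,0].max()) for y0 in range(60,120,4)]);f=np.polyfit(o[:,0],o[:,1],1);print("blue far edge slope",f[0].round(4),"x",np.median(o[:,1]).round(1))
mo=cv2.inRange(hsv,(4,150,100),(15,255,255));mo[:150]=0;mo[280:]=0;mo[:,:285]=0;mo[:,330:]=0
c=blobs(mo,5)[0].reshape(-1,2);print("orange at z.056",(W2B(ray("top",c,.056))*1000).min(0).round(1),(W2B(ray("top",c,.065))*1000).max(0).round(1))
s=read_state();print(W2B(s["ee_pos"]),s["ft_force"],s["clock"])
```

```text
blue slope -0.0532 at0 60.23
[76.8 57.6 57.  56.7 58.  57.7 59.7 61.4 60.8 62.4 62.1 61.5 60.8 60.5
 62.2 61.6 58.6 58.3 57.7 57.  56.4]
yel slope 0.0154 at0 42.56
[41.7 41.4 43.1 42.4 42.1 41.5 43.1 42.8 42.2 41.5 43.2 42.9 42.2 41.6
 43.3 43.  42.3 44.  43.7 43.  42.7]
blue far edge slope 0.0094 x 44.1
orange at z.056 [-30.4  42.3] [22.4 52.2]
[0.00145826 0.15326283] [-0.59584098 -7.16272376 -1.24369687] 16.25
```

View pics/q4.png

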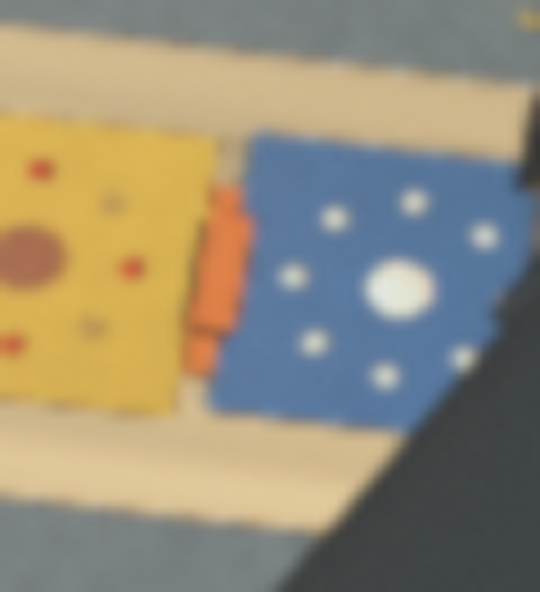

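Request:
arm_command --pt "0.2 0 0 0" --pt "0.2 0 0 0" --pt "0.2 0 0 0" --pt "0.2 0 0 0" --pt "0.2 0 0 0" --pt "0.2 0 0 0"

```text
clock: 16.85
ee_pos: [0.5331, -0.1685, 0.0861]
tool_rot: [[0.148, 0.989, 0.002], [0.989, -0.148, -0.006], [-0.005, 0.003, -1.0]]
ft_force: [-1.5, -7.3, -0.5]
width: 0.0501
```

Run:
```python
from h import *
for i in range(4):
    t=get_image("top"); s=read_state();print(W2B(s["ee_pos"]).round(5),np.round(s["ft_force"],1),np.round(np.abs(s["qd"]).max(),4))
cv2.imwrite("pics/q5.png",cv2.resize(t[175:255,285:345],None,fx=9,fy=7.4,interpolation=cv2.INTER_CUBIC)[:,:,::-1])
```

```text
[0.00137 0.15305] [-0.9 -6.9 -1.6] 0.0017
[0.00138 0.15309] [-1.1 -7.1 -0.4] 0.0022
[0.00138 0.15309] [-1.5 -6.8 -1.2] 0.0027
[0.00137 0.15309] [-1.4 -7.4 -1.4] 0.0024
```

View pics/q5.png

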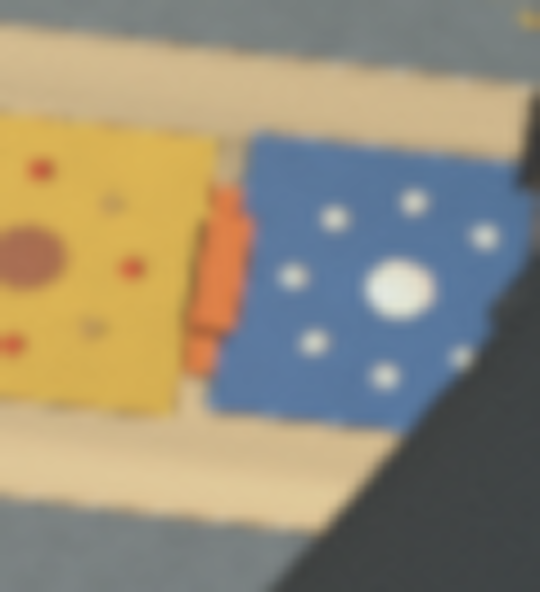

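Nothing has moved since the last picture: the spacer is nipped, the tile is square, and the push holds steady at about 7 N. I'm handing it in.

```bash
python3 -c "
from cell import *
print(close_job())"
```

```text
the job is handed in; nothing more can be done
None
```

The orange spacer is home in the open joint, with the blue tile pressed up against it. The job went in at about 17 s and gave no verdict.

**What I did:** I gripped the spacer by its tab, lowered it into the middle of the joint and pressed it home; the board pushed back with 15 N and it sank no further. I let go, rose clear, and turned a quarter. Then I pushed the blue tile's outer edge with both fingertips until it stalled against the spacer.

**Last checks:**
- **Push:** a steady 7 N or so at the wrist, with the arm at rest. The contact forces on the spacer itself can't be read directly.
- **Position:** the fingers stalled within about 1 mm of where an 8 mm joint should stop them. The tile moved about 7 mm, closing the joint from about 15.9 mm to about 8.6 mm.
- **Squareness:** the top view shows the tile square within about 0.01–0.02 rad and in line.
- **Disagreement:** a straight-line fit along the blue tile's inner edge gave a slope of −0.05 rad. I set it aside because the spacer's tab hides the middle of that edge and there was one stray point at the end. The unhidden ends of the edge agree to under 1 mm.
- **Not rechecked:** the spacer's uprightness after the push is seen only from above, because the gripper hid most of it in the side view. I made no final measurement of the jar, cup and brush, but the planned path stayed well clear of them.

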